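# Snap the lid of a fittings tub shut all round

### The arm

A 6-joint arm with a two-finger parallel gripper is mounted at the origin on the work surface. World frame = base frame: x ahead of the robot, y to its left, z up, the work surface at z = 0. Lengths are in mm, angles in rad, forces in N, time in s.
With the tool pointing down it reaches from about 350 to 775 mm from the base axis. Payload 7.3 kg.
Tool frame: the origin (TCP) lies on the centre line of the jaws, within the pads' length; the fingertips stand 17 mm ahead of it and the grasp point (between the pads) lies 2 mm behind it; z points along the fingers, y is the line along which they close (so a half turn about z gives the same grasp; the last joint's range is limited). The gripper opens to 92 mm and grips with 3 to 60 N. Pads are 19 mm wide; open, the fingers measure 130 mm over their backs; the gripper's body (75 mm by 190 mm) begins 47 mm behind the grasp point.
Start: joints at [1.018, 0.342, 1.524, -0, 1.275, -0.146], TCP at [207.715, 482.18, 243.741] pointing down, gripper open.
Joint ranges: [-2.53, 2.53], [-0.77, 2.02], [0.04, 2.7], [-1, 4.14], [0.28, 2.66], [-3.11, 3.11]. Speed limits (rad/s): [2.57, 2.57, 3.14, 3.14, 3.14, 3.14].

### API

Orientations are given as [roll, pitch, yaw] about the fixed x, y, z axes, in that order (R = Rz(yaw) Ry(pitch) Rx(roll)).
In Python, from plant import bot gives the robot as it stands. The module is installed in compiled form; this text tells all that it offers.
- The arm moves only by the shell command python3 -m pendant 'ROWS'. ROWS is JSON, a list of rows, each a list of 3 entries, a list of its own where there are three numbers: the shift along the world's x, y, z as a fraction of full scale, then the turn, a rotation vector about the world's x, y, z as a fraction of full scale, then the opening, from -1 (shut) to 1 (fully open), so that 0 is half open. In form: [[[tx, ty, tz], [rx, ry, rz], claw], ...]. A call has exactly 10 rows; each row shifts and turns the commanded pose from where the row before left it; what a row does not reach is not made up. Full scale, the value 1, is 30 mm for a shift and 0.12 rad for a turn. A row lasts 1/12 s, in which the tool goes at most 41.7 mm and 7.16 degrees, less where a joint would pass 70% of its speed; a pose out of reach is approached as far as the arm can. A call with a number of a shift or a turn outside -1 to 1 is refused whole. A call with a gripper value outside its range is refused whole. The fingers move at their own pace and stop on an object; the grip force is fixed at half the most. Time passes only in rows, so rows that do not move let the fingers close, or fill a call up. It gives the time, the measured TCP pose, the force, the opening and the grip force at its end, in the units of the state.
- bot.get_obs(): the state, without advancing time (a new reading comes with each control period).
- bot.capture(name): name is "side" or "top"; returns the picture (420x560x3 uint8, blue, green, red); there is no depth.
- bot.camera_params(name): a dict with "fovy" (degrees; the focal length in pixels is half the picture's height over the tangent of half this angle, whatever the lens; pixels are square), "cx", "cy" (the principal point, pixels), "camera_from_world" (4x4, takes a point from world to camera coordinates). Camera axes: x right, y down, z forward; pixel columns grow to the right and rows downward; lengths in mm; the calibration is good to about 2 mm. A picture is of the moment at which its call begins. camera_params takes no time and is no camera call.
- bot.close_job(): hands the job in; it is judged then, once.
The state is a dict: "time": time; "joint_positions": joint angles; "dq": joint speeds; "tau": joint torques, N m; "tool_pos": TCP position; "tcp_rot": TCP orientation; "contact_force": force on the tool from outside, world axes, zero at the start; "moment": the same for the moment, N m; "grip_width": finger opening in mm; "finger_force": force on a finger pad.
Only numpy, scipy, OpenCV 4.12 (cv2) and the standard library are available. Lean on these libraries where they do the work, as an engineer would, in place of code of your own. Each camera call takes 0.05 s, during which the arm holds its last target. There are 200 camera calls.

### The job

The white lid of the blue parts tub is seated only in the middle: its four corners still stand up. Working round the rim, press each corner down with the fingertips until it clicks shut, so that the whole lid is flush. Do not lift or tip the tub or shove it out of its place, and leave the loose white pipe fittings beside it where they are.

Things in the scene. Friction and masses are not known exactly. Their poses are not given: they have to be found in the camera images.
- tub: Blue plastic parts tub full of fittings, about 1.8 kg, loose on the counter, with a white snap-fit lid 200 (tub x) x 150 mm (tub y), flat top 100 mm above the origin; only a stacking frame within 63 mm (x), 42 mm (y) of the middle is 3 mm higher. Origin: centre of the underside; z up. Lid corners are rounded (18 mm); each is a section with 60 mm legs that flexes about a crease across the corner.
- corner_a (a joint): Lid corner section at tub (+x, +y): angle about its crease, rad. 0 = clicked shut, flush; 0.28 = sprung up, tip 10 mm high. Pressed at its press point it yields freely for 1 to 2 mm, then resists with up to about 7 N (10 N if pressed 8 mm nearer the crease), gives way about half-way (0.14), snaps shut and stays, rigid below; let go before that it springs up again.
- corner_d (a joint): Lid corner section at tub (+x, -y): angle about its crease, rad. 0 = clicked shut, flush; 0.28 = sprung up, tip 10 mm high. Pressed at its press point it yields freely for 1 to 2 mm, then resists with up to about 7 N (10 N if pressed 8 mm nearer the crease), gives way about half-way (0.14), snaps shut and stays, rigid below; let go before that it springs up again.
- corner_b (a joint): Lid corner section at tub (-x, +y): angle about its crease, rad. 0 = clicked shut, flush; 0.28 = sprung up, tip 10 mm high. Pressed at its press point it yields freely for 1 to 2 mm, then resists with up to about 7 N (10 N if pressed 8 mm nearer the crease), gives way about half-way (0.14), snaps shut and stays, rigid below; let go before that it springs up again.
- corner_c (a joint): Lid corner section at tub (-x, -y): angle about its crease, rad. 0 = clicked shut, flush; 0.28 = sprung up, tip 10 mm high. Pressed at its press point it yields freely for 1 to 2 mm, then resists with up to about 7 N (10 N if pressed 8 mm nearer the crease), gives way about half-way (0.14), snaps shut and stays, rigid below; let go before that it springs up again.
- corner_a_press (a point): Where to press the corner section at tub (+x, +y): on its upper face, on the corner's bisector, 24 mm outside the crease, 12 mm inside the rounded tip. Shut, it lies at tub (+87, +62) mm, 100 mm over the counter; sprung up, 107 mm. It moves with the section; its x axis points outwards.
- corner_d_press (a point): Where to press the corner section at tub (+x, -y): on its upper face, on the corner's bisector, 24 mm outside the crease, 12 mm inside the rounded tip. Shut, it lies at tub (+87, -62) mm, 100 mm over the counter; sprung up, 107 mm. It moves with the section; its x axis points outwards.
- corner_b_press (a point): Where to press the corner section at tub (-x, +y): on its upper face, on the corner's bisector, 24 mm outside the crease, 12 mm inside the rounded tip. Shut, it lies at tub (-87, +62) mm, 100 mm over the counter; sprung up, 107 mm. It moves with the section; its x axis points outwards.
- corner_c_press (a point): Where to press the corner section at tub (-x, -y): on its upper face, on the corner's bisector, 24 mm outside the crease, 12 mm inside the rounded tip. Shut, it lies at tub (-87, -62) mm, 100 mm over the counter; sprung up, 107 mm. It moves with the section; its x axis points outwards.
- elbow_mid (a point): Middle of a loose white PVC elbow lying on the counter beside the tub, legs about 60 mm, sockets 52 mm across, 52 mm high; not to be disturbed.
- coupling_mid (a point): Middle of a loose white PVC coupling standing on end, a sleeve 52 mm across and 55 mm high; not to be disturbed.
- end_cap_mid (a point): Middle of a loose white PVC end cap, 58 mm across and 34 mm high; not to be disturbed.
There are look-alikes about, which are no part of the job. What is meant by the tub is not brown, and is the larger of those in its own colour.

How it is judged:
By the outcome, as a careful person would: the job done as asked, in the order asked, and still so for the second after the job is handed in, with the robot touching nothing.
It also fails if it takes over 42 s, if anything falls off the work surface, if the arm or the gripper's body presses on something with over 40 N, if the wrist force passes 120 N, or if a joint passes its speed limit or range.

## Working session

There is one attempt and no reset: what is moved stays moved. The work goes in short steps, Python scripts to look and compute and a shell command to move; the robot and the scene stay as the last step left them, time stands still between calls to the robot, and variables do not carry over. Pictures are saved under pics/ and viewed, at most 10 in all, crops included, and the job is handed in when it is done.

```bash
mkdir -p pics
python3 - <<'E'
from plant import bot
import cv2,numpy as np
for n in("top","side"):
    cv2.imwrite(f"pics/{n}0.png",bot.capture(n)); p=bot.camera_params(n); print(n,p["fovy"],p["cx"],p["cy"],np.round(p["camera_from_world"],3).tolist())
o=bot.get_obs();print(o)
E
```

```text
top 55.7815915851609 282.1998261595385 213.7326631513318 [[0.015, -1.0, 0.001, 74.722], [-0.982, -0.015, -0.186, 533.99], [0.186, 0.002, -0.983, 786.768], [0.0, 0.0, 0.0, 1.0]]
side 48.83052476826368 285.5609784551776 205.14925863091355 [[-0.994, -0.109, -0.017, 506.097], [-0.046, 0.553, -0.832, 64.958], [0.1, -0.826, -0.554, 907.416], [0.0, 0.0, 0.0, 1.0]]
{'time': 0.1, 'joint_positions': array([ 1.01797553e+00,  3.42659629e-01,  1.52491719e+00, -1.32408880e-05,
        1.27538996e+00, -1.45986749e-01]), 'dq': array([ 0.00010694, -0.00202362, -0.00148594,  0.00131159, -0.0008456 ,
       -0.00189105]), 'tau': array([ 1.63147000e-03, -4.32004058e+01, -2.44696552e+01,  7.18649849e-02,
        5.26074821e-02, -5.79013181e-05]), 'tool_pos': array([207.54302068, 481.8698218 , 243.11252452]), 'tcp_rot': array([-3.14023130e+00, -1.87365613e-04,  2.73476234e+00]), 'contact_force': array([0.22288911, 0.06681437, 0.13327646]), 'moment': array([ 0.02919881, -0.00722419, -0.05618826]), 'finger_force': 0.0, 'grip_width': 91.81203796309556}
```

View pics/top0.png

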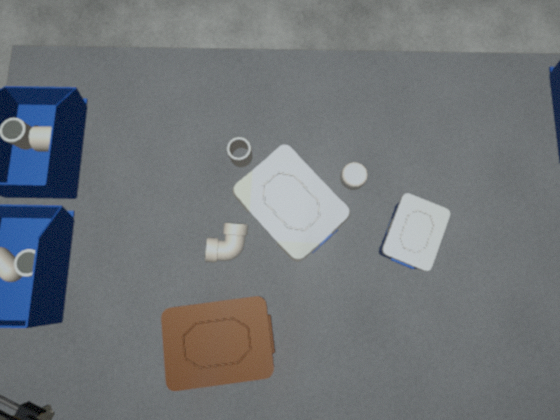

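View pics/side0.png

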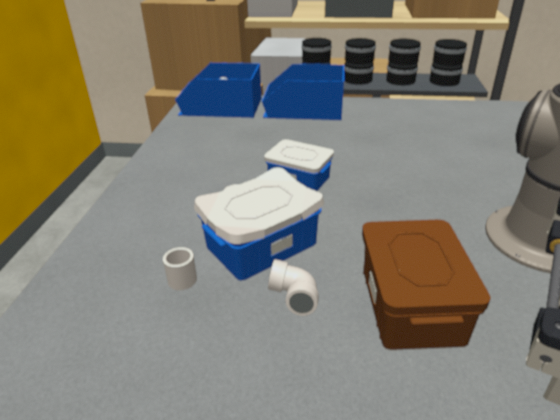

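The top view shows the target lid (white, larger blue tub) centred near (291,202), with the coupling at (239,149), end cap at (355,175) and elbow at (228,243). The smaller blue tub at (416,232) and the brown one at (217,342) are decoys. In the side view the target is at about (260,220).

```bash
cat > h.py <<'E'
from plant import bot
import cv2,numpy as np
def ray(n,uv,z):
    p=bot.camera_params(n);T=np.array(p["camera_from_world"]);f=210/np.tan(np.radians(p["fovy"])/2)
    uv=np.atleast_2d(uv).astype(float)
    d=np.c_[(uv[:,0]-p["cx"])/f,(uv[:,1]-p["cy"])/f,np.ones(len(uv))]@T[:3,:3]
    c=-T[:3,:3].T@T[:3,3]
    return (c+d*((z-c[2])/d[:,2])[:,None])[:,:2]
def blob(n,img,seed):
    hsv=cv2.cvtColor(img,cv2.COLOR_BGR2HSV)
    m=((hsv[...,1]<90)&(hsv[...,2]>150)).astype(np.uint8)
    cs,_=cv2.findContours(m,cv2.RETR_EXTERNAL,cv2.CHAIN_APPROX_NONE)
    return [c for c in cs if cv2.pointPolygonTest(c,seed,False)>=0][0][:,0]
E
python3 - <<'E'
from h import *
for n,s in(("top",(291,202)),("side",(260,205))):
    img=cv2.imread(f"pics/{n}0.png");c=blob(n,img,s);print(n,len(c),cv2.boundingRect(c))
    w=ray(n,c,104).astype(np.float32);(cx,cy),sz,a=cv2.minAreaRect(w);print(cx,cy,sz,a)
    x=np.array([np.cos(np.radians(a)),np.sin(np.radians(a))])
    if sz[0]<sz[1]: x=np.array([-x[1],x[0]])
    y=np.array([-x[1],x[0]]);print("xdir",x)
    for k,(i,j) in dict(a=(1,1),b=(-1,1),c=(-1,-1),d=(1,-1)).items(): print(k,np.round(np.array([cx,cy])+87*i*x+62*j*y,1))
for k,uv,z in(("coup",(239,147),55),("cap",(355,175),34),("elb",(228,243),30)):print(k,ray("top",uv,z))
print([(u,ray("top",u,0)) for u in((13,46),(280,50),(540,53))])
E
```

```text
top 262 (233, 144, 117, 115)
548.54248046875 65.5293197631836 (204.2385711669922, 152.24203491210938) 43.172157287597656
xdir [0.72930119 0.68419278]
a [569.6 170.3]
b [442.7  51.2]
c [527.5 -39.2]
d [654.4  79.8]
side 358 (180, 167, 144, 77)
556.6607666015625 81.54200744628906 (245.69456481933594, 183.52081298828125) 42.8487434387207
xdir [0.73315158 0.68006527]
a [578.3 186.2]
b [450.7  67.8]
c [535.  -23.1]
d [662.6  95.3]
coup [[677.34264379 178.81555315]]
cap [[624.64911019 -75.07292841]]
elb [[471.28563206 197.53636843]]
[((13, 46), array([[946.58848825, 743.44842981]])), ((280, 50), array([[946.43541322,  94.72789114]])), ((540, 53), array([[ 948.6824681 , -535.81501918]]))]
```

```bash
python3 -m pendant '[[[0.9,-0.78,-0.1],[0,0,-0.35],-1],[[0.9,-0.78,-0.1],[0,0,-0.35],-1],[[0.9,-0.78,-0.1],[0,0,-0.35],-1],[[0.9,-0.78,-0.1],[0,0,-0.35],-1],[[0.9,-0.78,-0.1],[0,0,-0.35],-1],[[0.9,-0.78,-0.1],[0,0,-0.35],-1],[[0.9,-0.78,-0.1],[0,0,-0.35],-1],[[0.9,-0.78,-0.1],[0,0,-0.35],-1],[[0.9,-0.78,-0.1],[0,0,-0.35],-1],[[0.9,-0.78,-0.1],[0,0,-0.35],-1]]'
```

```text
time: 0.93
tool_pos: [478.7, 246.7, 213.3]
tcp_rot: [-3.141, -0.0, 2.313]
contact_force: [0.3, -0.5, -0.1]
grip_width: 30.0
finger_force: 0.0
```

```bash
python3 -m pendant '[[[0.38,-0.32,-0.2],[0,0,0],-1],[[0.38,-0.32,-0.2],[0,0,0],-1],[[0.38,-0.32,-0.2],[0,0,0],-1],[[0.38,-0.32,-0.2],[0,0,0],-1],[[0.38,-0.32,-0.25],[0,0,0],-1],[[0.38,-0.32,-0.25],[0,0,0],-1],[[0.38,-0.32,-0.25],[0,0,0],-1],[[0.38,-0.32,-0.25],[0,0,0],-1],[[0,0,-0.2],[0,0,0],-1],[[0,0,0],[0,0,0],-1]]'
python3 - <<'E'
from h import *
ims=[bot.capture(n)for n in("top","side")]
cv2.imwrite("pics/c1.png",np.hstack([cv2.resize(ims[0][110:290,190:390],(400,360)),cv2.resize(ims[1][120:300,160:360],(400,360))]))
E
```

```text
time: 1.77
tool_pos: [568.7, 170.6, 151.8]
tcp_rot: [-3.139, -0.002, 2.314]
contact_force: [-1.0, 0.3, -1.1]
grip_width: 0.4
finger_force: 0.0
```

View pics/c1.png

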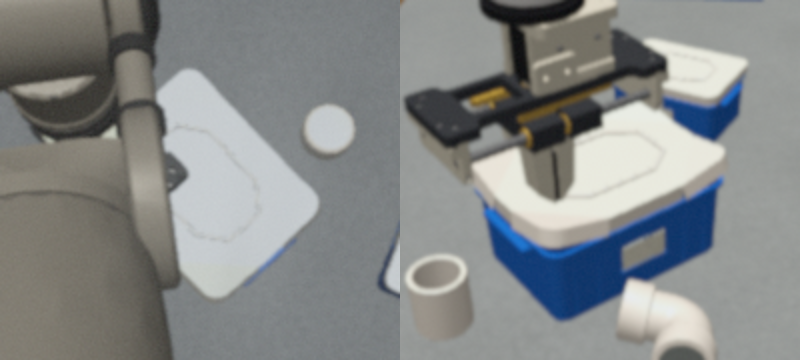

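The closed fingertips (side crop about (565,195)) are hovering above corner a, and nothing else is nearby. Next I press down.

```bash
python3 -m pendant '[[[0,0,-0.35],[0,0,0],-1],[[0,0,-0.35],[0,0,0],-1],[[0,0,-0.1],[0,0,0],-1],[[0,0,-0.05],[0,0,0],-1],[[0,0,-0.05],[0,0,0],-1],[[0,0,-0.05],[0,0,0],-1],[[0,0,-0.05],[0,0,0],-1],[[0,0,-0.03],[0,0,0],-1],[[0,0,0],[0,0,0],-1],[[0,0,0],[0,0,0],-1]]'
```

```text
time: 2.7
tool_pos: [569.1, 171.7, 123.4]
tcp_rot: [3.14, 0.0, 2.315]
contact_force: [-0.6, 1.4, 2.8]
grip_width: 0.3
finger_force: 1.5
```

```bash
python3 -m pendant '[[[0,0,-0.03],[0,0,0],-1],[[0,0,-0.03],[0,0,0],-1],[[0,0,-0.03],[0,0,0],-1],[[0,0,-0.03],[0,0,0],-1],[[0,0,-0.03],[0,0,0],-1],[[0,0,-0.03],[0,0,0],-1],[[0,0,0],[0,0,0],-1],[[0,0,0],[0,0,0],-1],[[0,0,0],[0,0,0],-1],[[0,0,0],[0,0,0],-1]]'
```

```text
time: 3.53
tool_pos: [568.9, 171.1, 117.3]
tcp_rot: [-3.141, 0.0, 2.315]
contact_force: [0.7, -0.5, 0.6]
grip_width: 0.1
finger_force: 0.5
```

```bash
python3 -m pendant '[[[0,0,0.4],[0,0,0],-1],[[0,0,0.5],[0,0,0],-1],[[-0.6,-0.57,0],[0,0,0],-1],[[-0.6,-0.57,0],[0,0,0],-1],[[-0.6,-0.57,0],[0,0,0],-1],[[-0.6,-0.57,0],[0,0,0],-1],[[-0.6,-0.57,0],[0,0,0],-1],[[-0.6,-0.57,0],[0,0,0],-1],[[-0.6,-0.57,0],[0,0,0],-1],[[0,0,0],[0,0,0],-1]]'
python3 - <<'E'
from h import *
im=bot.capture("side")
cv2.imwrite("pics/c2.png",cv2.resize(im[120:300,160:360],(800,600)[:2]))
E
```

```text
time: 4.37
tool_pos: [439.5, 49.8, 144.0]
tcp_rot: [-3.138, -0.002, 2.313]
contact_force: [0.3, 1.6, -0.4]
grip_width: 0.5
finger_force: 0.0
```

View pics/c2.png

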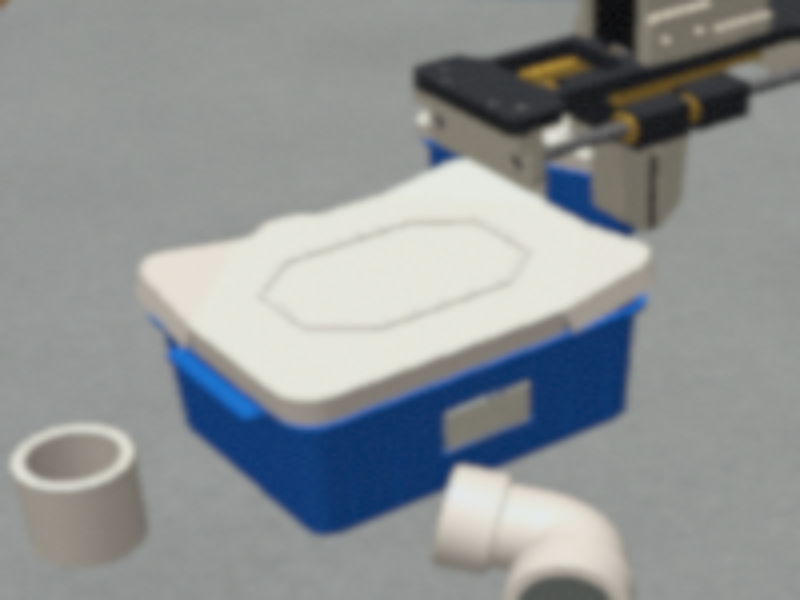

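Corner a (crop (310,400)) is now flush, and the other corners are still up. I'll check the lid position against the side camera before pressing b.

Run:
```python
from h import *
for k,(u,v),z in(("a tip z100",(310,400),100),("b tip z110",(652,250),110),("d tip z110",(140,265),110),("finger front-low z127",(640,228),127)):
    print(k,ray("side",(160+u/4,120+v/3.333),z))
x=np.array([.729,.684]);y=np.array([-.684,.729]);c=np.array([548.5,65.5])
s=100-18+18/2**.5;t=75-18+18/2**.5
for k,i,j in(("a",1,1),("b",-1,1),("d",1,-1)):print(k,c+i*s*x+j*t*y)
print(bot.get_obs()["tool_pos"])
```

```text
a tip z100 [[566.46926003 183.61490276]]
b tip z110 [[432.70566103  50.64137472]]
d tip z110 [[663.96095086  85.03336715]]
finger front-low z127 [[438.36767897  55.66767312]]
a [569.86275649 181.12555387]
b [431.74944613  51.53775649]
d [665.25055387  79.46224351]
[441.54527004  50.66537249 144.41791379]
```

```bash
python3 -m pendant '[[[0.03,0,-0.25],[0,0,0],-1],[[0,0,-0.25],[0,0,0],-1],[[0,0,-0.1],[0,0,0],-1],[[0,0,-0.05],[0,0,0],-1],[[0,0,-0.05],[0,0,0],-1],[[0,0,-0.05],[0,0,0],-1],[[0,0,-0.03],[0,0,0],-1],[[0,0,-0.03],[0,0,0],-1],[[0,0,-0.03],[0,0,0],-1],[[0,0,-0.03],[0,0,0],-1]]';python3 -m pendant '[[[0,0,-0.03],[0,0,0],-1],[[0,0,0],[0,0,0],-1],[[0,0,0],[0,0,0],-1],[[0,0,0],[0,0,0],-1],[[0,0,0],[0,0,0],-1],[[0,0,0],[0,0,0],-1],[[0,0,0],[0,0,0],-1],[[0,0,0],[0,0,0],-1],[[0,0,0],[0,0,0],-1],[[0,0,0],[0,0,0],-1]]'
```

```text
time: 5.25
tool_pos: [444.0, 51.9, 118.3]
tcp_rot: [3.141, 0.0, 2.315]
contact_force: [0.1, 0.2, -0.2]
grip_width: 0.8
finger_force: 0.0
time: 6.08
tool_pos: [443.8, 51.7, 117.4]
tcp_rot: [3.142, 0.0, 2.315]
contact_force: [-1.1, -0.4, 0.7]
grip_width: 0.1
finger_force: 0.0
```

```bash
python3 -m pendant '[[[0,0,0.4],[0,0,0],-1],[[0,0,0.5],[0,0,0],-1],[[0.4,-0.43,0],[0,0,0],-1],[[0.4,-0.43,0],[0,0,0],-1],[[0.4,-0.43,0],[0,0,0],-1],[[0.4,-0.43,0],[0,0,0],-1],[[0.4,-0.43,0],[0,0,0],-1],[[0.4,-0.43,0],[0,0,0],-1],[[0.4,-0.43,0],[0,0,0],-1],[[0,0,0],[0,0,0],-1]]';python3 -m pendant '[[[0,0,-0.25],[0,0,0],-1],[[0,0,-0.25],[0,0,0],-1],[[0,0,-0.1],[0,0,0],-1],[[0,0,-0.05],[0,0,0],-1],[[0,0,-0.05],[0,0,0],-1],[[0,0,-0.05],[0,0,0],-1],[[0,0,-0.03],[0,0,0],-1],[[0,0,-0.03],[0,0,0],-1],[[0,0,-0.03],[0,0,0],-1],[[0,0,-0.03],[0,0,0],-1]]'
```

```text
time: 6.92
tool_pos: [529.8, -40.8, 144.4]
tcp_rot: [3.141, 0.002, 2.313]
contact_force: [0.7, -0.1, -0.9]
grip_width: 0.7
finger_force: 0.0
time: 7.75
tool_pos: [527.9, -38.4, 118.5]
tcp_rot: [3.141, 0.001, 2.315]
contact_force: [-0.3, -0.2, -0.4]
grip_width: 0.2
finger_force: 0.0
```

Finish c with a small push, then move to d, about (654, 80) (dx +126, dy +119).

```bash
python3 -m pendant '[[[0,0,-0.03],[0,0,0],-1],[[0,0,0],[0,0,0],-1],[[0,0,0],[0,0,0],-1],[[0,0,0],[0,0,0],-1],[[0,0,0],[0,0,0],-1],[[0,0,0],[0,0,0],-1],[[0,0,0],[0,0,0],-1],[[0,0,0],[0,0,0],-1],[[0,0,0],[0,0,0],-1],[[0,0,0],[0,0,0],-1]]';python3 -m pendant '[[[0,0,0.4],[0,0,0],-1],[[0,0,0.5],[0,0,0],-1],[[0.6,0.57,0],[0,0,0],-1],[[0.6,0.57,0],[0,0,0],-1],[[0.6,0.57,0],[0,0,0],-1],[[0.6,0.57,0],[0,0,0],-1],[[0.6,0.57,0],[0,0,0],-1],[[0.6,0.57,0],[0,0,0],-1],[[0.6,0.57,0],[0,0,0],-1],[[0,0,0],[0,0,0],-1]]'
python3 - <<'E'
from h import *
ims=[bot.capture(n)for n in("top","side")]
cv2.imwrite("pics/c3.png",np.hstack([cv2.resize(ims[0][110:290,190:390],(400,360)),cv2.resize(ims[1][120:300,160:360],(400,360))]))
E
```

```text
time: 8.58
tool_pos: [527.8, -38.6, 117.4]
tcp_rot: [3.142, -0.0, 2.315]
contact_force: [-0.3, 0.4, 0.5]
grip_width: 0.5
finger_force: 0.0
time: 9.42
tool_pos: [656.0, 84.2, 144.0]
tcp_rot: [3.139, 0.0, 2.317]
contact_force: [-2.1, -0.2, -0.5]
grip_width: 0.4
finger_force: 0.0
```

View pics/c3.png

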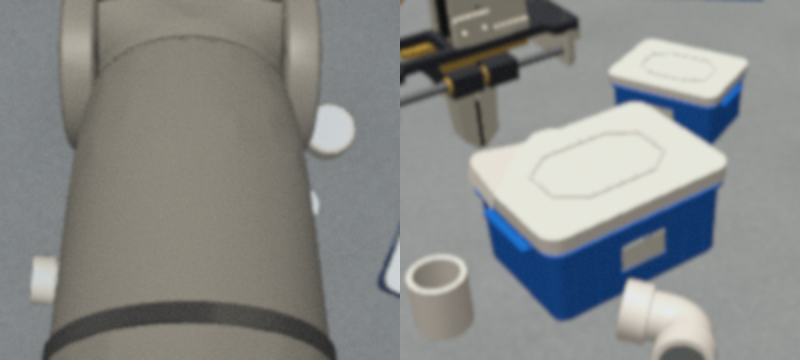

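The side view shows a, b and c flush. Only d (crop (490,165)) is still up, and the tip is hovering above it. Press d.

```bash
python3 -m pendant '[[[0,-0.05,-0.25],[0,0,0],-1],[[0,0,-0.25],[0,0,0],-1],[[0,0,-0.1],[0,0,0],-1],[[0,0,-0.05],[0,0,0],-1],[[0,0,-0.05],[0,0,0],-1],[[0,0,-0.05],[0,0,0],-1],[[0,0,-0.03],[0,0,0],-1],[[0,0,-0.03],[0,0,0],-1],[[0,0,-0.03],[0,0,0],-1],[[0,0,-0.03],[0,0,0],-1]]';python3 -m pendant '[[[0,0,-0.03],[0,0,0],-1],[[0,0,0],[0,0,0],-1],[[0,0,0],[0,0,0],-1],[[0,0,0],[0,0,0],-1],[[0,0,0],[0,0,0],-1],[[0,0,0],[0,0,0],-1],[[0,0,0],[0,0,0],-1],[[0,0,0],[0,0,0],-1],[[0,0,0],[0,0,0],-1],[[0,0,0],[0,0,0],-1]]'
```

```text
time: 10.35
tool_pos: [654.2, 79.2, 119.0]
tcp_rot: [3.141, 0.001, 2.315]
contact_force: [1.2, -0.2, -0.1]
grip_width: 0.4
finger_force: 0.2
time: 11.18
tool_pos: [653.7, 79.6, 117.4]
tcp_rot: [-3.141, -0.0, 2.315]
contact_force: [-0.4, -0.3, 0.2]
grip_width: 0.2
finger_force: 0.0
```

Raise and swing away to the left (toward +y, well above everything) for a clear look.

```bash
python3 -m pendant '[[[0,0,0.5],[0,0,0],-1],[[0,0,0.8],[0,0,0],-1],[[0,0,0.9],[0,0,0],-1],[[0,0,0.9],[0,0,0],-1],[[-0.6,0.8,0.3],[0,0,0],-1],[[-0.6,0.9,0],[0,0,0],-1],[[-0.6,0.9,0],[0,0,0],-1],[[-0.6,0.9,0],[0,0,0],-1],[[-0.6,0.9,0],[0,0,0],-1],[[-0.6,0.9,0],[0,0,0],-1]]';python3 -m pendant '[[[-0.6,0.9,0],[0,0,0],-1],[[-0.6,0.9,0],[0,0,0],-1],[[-0.6,0.9,0],[0,0,0],-1],[[-0.6,0.9,0],[0,0,0],-1],[[-0.6,0.9,0],[0,0,0],-1],[[-0.6,0.9,0],[0,0,0],-1],[[-0.6,0.8,0],[0,0,0],-1],[[-0.6,0.5,0],[0,0,0],-1],[[0,0,0],[0,0,0],-1],[[0,0,0],[0,0,0],-1]]'
python3 - <<'E'
from h import *
ims=[bot.capture(n)for n in("top","side")]
cv2.imwrite("pics/c4.png",np.hstack([cv2.resize(ims[0][110:290,190:390],(400,360)),cv2.resize(ims[1][120:300,160:360],(400,360))]))
w=ray("top",blob("top",ims[0],(291,202)),100).astype(np.float32);print(cv2.minAreaRect(w))
E
```

```text
time: 12.02
tool_pos: [544.7, 239.6, 219.5]
tcp_rot: [3.142, -0.0, 2.314]
contact_force: [1.2, 0.2, 0.1]
grip_width: 0.1
finger_force: 0.0
time: 12.85
tool_pos: [400.9, 440.2, 219.4]
tcp_rot: [-3.141, 0.0, 2.317]
contact_force: [0.7, -0.1, -1.0]
grip_width: 0.6
finger_force: 0.0
((548.7286987304688, 65.17089080810547), (206.13796997070312, 152.53829956054688), 43.01173400878906)
```

View pics/c4.png

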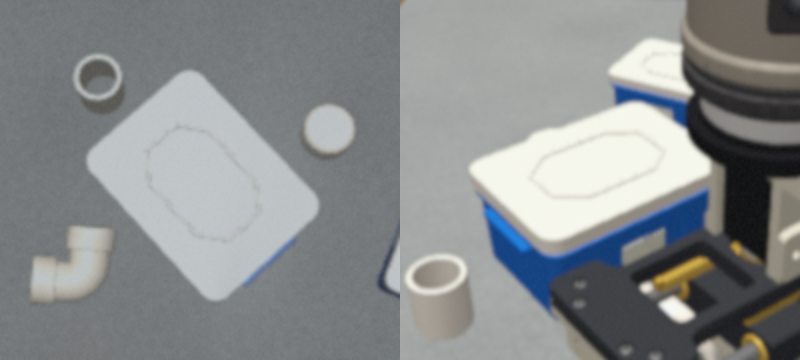

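The lid is flush, with d's crease gone at crop (480,165). The tub has not moved and the fittings are in place.

```bash
python3 -c "
from plant import bot
print(bot.close_job())"
```

```text
the job is handed in; nothing more can be done
None
```

All four lid corners are pressed shut and look flush in the last pictures; the tub and loose fittings are where they were, and the job was handed in at about 13 s of the 42 s allowed.

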